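# Fold up a carton round an ink jar

### The arm

A 6-joint arm with a two-finger parallel gripper is mounted at the origin on the work surface. World frame = base frame: x ahead of the robot, y to its left, z up, the work surface at z = 0. Lengths are in m, angles in rad, forces in N, time in s.
With the tool pointing down it reaches from about 0.375 to 0.925 m from the base axis. Payload 5.7 kg.
Tool frame: the origin (TCP) lies at the very end of the fingers, on their centre line; the grasp point (between the pads) lies 19 mm behind it (robot.grip_depth is the distance from the TCP to the grasp point, in m); z points along the fingers, y is the line along which they close (so a half turn about z gives the same grasp; the last joint's range is limited). The gripper opens to 88 mm and grips with 3 to 60 N. Pads are 20 mm wide; open, the fingers measure 115 mm over their backs; the gripper's body (75 mm by 178 mm) begins 61 mm behind the grasp point.
Start: joints at [1.131, 0.359, 1.51, -0, 1.272, -0.115], TCP at [0.191, 0.569, 0.223] pointing down, gripper open.
Joint ranges: [-2.97, 2.97], [-1.01, 2.36], [0.21, 2.38], [-0.96, 4.11], [0.2, 2.71], [-2.98, 2.98]. Speed limits (rad/s): [2.39, 2.39, 3.14, 3.14, 3.14, 3.14].

### API

Orientations are given as a unit quaternion [w, x, y, z].
In Python, from station import robot gives the robot as it stands.
- The arm moves only by the tool carry_out, never from a script. Its argument "increments" is one flat list of numbers, 7 for each row, row after row: the finger opening in m, from 0 to 0.0878, then the shift along the world's x, y, z in m, then the turn, a rotation vector about the world's x, y, z in rad. In form: [gripper, x, y, z, ax, ay, az, gripper, x, y, z, ax, ay, az, ...]. A call has 1 to 12 rows; each row is the pose to reach, as a shift and turn from the pose commanded when the call began; what a row does not reach only later rows make up. A row lasts 1/8 s, in which the tool goes at most 62.5 mm and 10.7 degrees, less where a joint would pass 70% of its speed; a pose out of reach is approached as far as the arm can. A call with a gripper value outside its range is refused whole. The fingers move at their own pace and stop on an object; the grip force is fixed at half the most. Time passes only in rows, so rows that repeat a pose let the fingers close. It gives the time, the measured TCP pose, the force, the opening and the grip force at its end, in the units of the state.
- robot.get_state(): the state, without advancing time (a new reading comes with each control period).
- robot.snapshot(name): name is "scene" or "top" or "wrist"; returns the picture (384x512x3 uint8, red, green, blue); there is no depth.
- robot.camera_info(name): a dict with "mtx" (3x3 intrinsics, pixels), "pose" (4x4, takes a point from camera to world coordinates). Camera axes: x right, y up, looking along -z (the intrinsics and any distortion apply to the point x, -y, -z); pixel columns grow to the right and rows downward; lengths in m; the calibration is good to about 2 mm. A picture is of the moment at which its call begins: read the wrist's pose just before it. camera_info takes no time and is no camera call; for the wrist camera it gives the pose at the moment of the call.
- robot.hand_in(): hands the job in; it is judged then, once.
The state is a dict: "time_s": time; "joint_positions": joint angles; "dq": joint speeds; "joint_efforts": joint torques, N m; "tcp_pos": TCP position; "tool_rot": TCP orientation; "wrist_force": force on the tool from outside, world axes, zero at the start; "ft_torque": the same for the moment, N m; "opening": opening from 0.0 (shut) to 1.0 (fully open); "gripper_force": force on a finger pad.
Only numpy, scipy, OpenCV 4.12 (cv2) and the standard library are available. Lean on these libraries where they do the work, as an engineer would, in place of code of your own. Each camera call takes 0.05 s, during which the arm holds its last target. There are 200 camera calls.

### The job

An ink jar is standing on the bottom of an opened-out cardboard carton on the desk. Fold all four sides of the carton up until each stands upright, so that it becomes an open box round the jar. Leave the jar standing on the carton's bottom, and do not disturb the pen pot, the notebooks or the stapler.

Things in the scene. Friction and masses are not known exactly. Their poses are not given: they have to be found in the camera images.
- carton: Bottom of a plain brown cardboard carton, a board 105 mm (its x) by 130 mm (its y) by 5 mm thick, fixed to the desk. Origin at the centre of its underside; z up. A stiff side panel, 65 mm from hinge to free edge, 4 mm thick, is hinged along each of its four edges. The hinge lines are level, 3 mm above the desk, 55.5 mm from the origin along its -x and +x, and 68 mm along its +y and -y.
- side_near (a joint): Fold angle of the side on the carton's -x edge (134 mm wide): 0 lying flat outward, 1.571 upright, where it stops. The crease is stiff: the side stays where it is left (about 0.6 N at its free edge moves it). Starts between 0.4 and 0.8, its free edge off the desk.
- side_far (a joint): The same for the side on the carton's +x edge (134 mm wide).
- side_left (a joint): The same for the side on the carton's +y edge (103 mm wide).
- side_right (a joint): The same for the side on the carton's -y edge (103 mm wide).
- edge_near (a point): Middle of the free edge of the near side, mid-thickness. Its x axis points from the hinge to the free edge in the plane of the panel, y along the edge, z out of the panel's inner face.
- edge_far (a point): The same for the far side.
- edge_left (a point): The same for the left side.
- edge_right (a point): The same for the right side.
- jar: Closed ink jar of amber glass with a black cap, 46 mm in diameter and 50 mm high, about 150 g, standing loose near the middle of the carton's bottom. Origin at the centre of its underside, z up.
- pen_pot: White square pen pot with pens, 85 x 85 mm and about 155 mm high with the pens, loose on the desk. Origin at the centre of its underside.
- notebooks: Pile of brown-covered notebooks, 190 x 260 mm (x, y) and 34 mm high, loose on the desk. Origin at the centre of its underside.
- stapler: Stapler lying along its y axis, 35 x 135 mm and 58 mm high, loose on the desk to the right of the carton. Origin at the centre of its underside.

How it is judged:
At the end, for the whole second after the job is handed in: All four sides are within 0.17 rad (10 degrees) of upright, and the jar stands upright and still on the carton's bottom, inside the box (value of joint each of side_near, side_far, side_left, side_right above 1.4 rad and angle between jar's own z axis and vertical below 0.1 rad and height (world z) of jar below 0.012 m and horizontal distance between jar and carton below 0.05 m and linear speed of jar below 0.02 m/s); the robot touches nothing.
It fails at once if the ink jar is tipped by more than 0.35 rad or lifted off the carton's bottom (angle between jar's own z axis and vertical above 0.35 rad or height (world z) of jar above 0.03 m).
It fails at once if the pen pot, the notebooks or the stapler is moved by more than 30 mm (distance of any of pen_pot, notebooks, stapler from where it was at the start of the episode above 0.03 m).
It also fails if it takes over 58 s, if anything falls off the work surface, if the arm or the gripper's body presses on something with over 40 N, if the wrist force passes 120 N, or if a joint passes its speed limit or range.

## Working session

There is one attempt and no reset: what is moved stays moved. The work goes in short steps, Python scripts to look and compute and a tool call to move; the robot and the scene stay as the last step left them, time stands still between calls to the robot, and variables do not carry over. Pictures are saved under pics/ and viewed, at most 10 in all, crops included, and the job is handed in when it is done.

Besides the shell and the picture viewer there is one more tool, called after "Call:" in YAML: its name, and indented under it one key for each argument. carry_out: Moves the arm, as the interface text tells. Its arguments: {"type":"object","properties":{"increments":{"type":"array","items":{"type":"number"}}},"required":["increments"]}

```bash
mkdir -p pics; python3 - <<'E'
from station import robot
import cv2,numpy as np
np.set_printoptions(precision=4,suppress=True)
ims=[]
for n in("scene","top"):
    im=robot.snapshot(n)[:,:,::-1]; cv2.imwrite(f"pics/{n}0.png",im)
    c=robot.camera_info(n); print(n,c)
s=robot.get_state();print(s)
E
```

```text
scene {'mtx': array([[400.5688,   0.    , 250.0981],
       [  0.    , 400.5688, 193.1975],
       [  0.    ,   0.    ,   1.    ]]), 'pose': array([[-0.0854, -0.6896,  0.7191,  1.4135],
       [ 0.9962, -0.0479,  0.0724,  0.0755],
       [-0.0155,  0.7226,  0.6911,  0.8631],
       [ 0.    ,  0.    ,  0.    ,  1.    ]])}
top {'mtx': array([[429.3179,   0.    , 251.2782],
       [  0.    , 429.3179, 195.1347],
       [  0.    ,   0.    ,   1.    ]]), 'pose': array([[ 0.0013,  0.9969, -0.0788,  0.4548],
       [-0.9998,  0.0031,  0.0215,  0.0167],
       [ 0.0217,  0.0788,  0.9967,  1.4441],
       [ 0.    ,  0.    ,  0.    ,  1.    ]])}
{'time_s': 0.1, 'joint_positions': array([ 1.1309,  0.3594,  1.5113, -0.    ,  1.2725, -0.1151]), 'dq': array([ 0.0001, -0.0017, -0.0024,  0.0019,  0.0002, -0.0003]), 'joint_efforts': array([ -0.0005, -51.6355, -27.1407,   0.0676,   0.0277,  -0.    ]), 'tcp_pos': array([0.1912, 0.568 , 0.2219]), 'tool_rot': array([-0.0002,  0.1617,  0.9868, -0.0008]), 'wrist_force': array([-0.3971, -0.0096,  0.5024]), 'ft_torque': array([-0.0209, -0.0263,  0.001 ]), 'gripper_force': 0.0, 'opening': 0.9983580861019826}
```

View pics/top0.png

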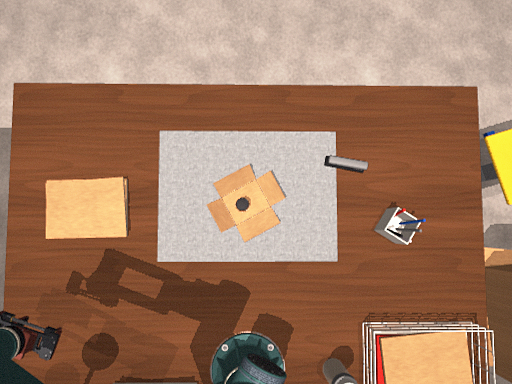

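View pics/scene0.png

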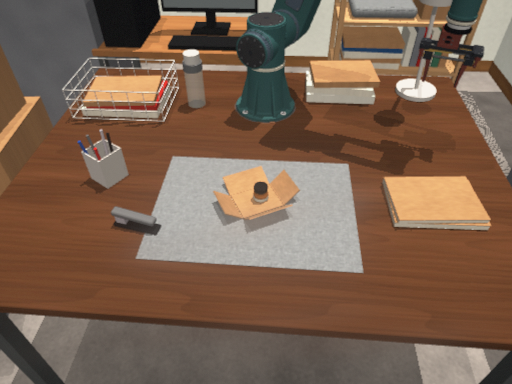

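The top view shows the carton centred near (245,203), jar at (243,204), stapler at (346,163), pen pot at (400,225) and notebooks at (87,208). In the scene view the carton is near (257,195). I'll enlarge both.

```bash
cat > h.py <<'E'
from station import robot
import cv2,numpy as np
np.set_printoptions(precision=4,suppress=True)
def ray(n,u,v,c=None):
    c=c or robot.camera_info(n); K,P=c['mtx'],c['pose']
    d=np.linalg.inv(K)@[u,v,1]; return P[:3,3],P[:3,:3]@(d*[1,-1,-1])
def plane(n,u,v,z):
    o,d=ray(n,u,v); return o+d*(z-o[2])/d[2]
def tri(a,b):
    (o1,d1),(o2,d2)=a,b
    s=np.linalg.lstsq(np.c_[d1,-d2],o2-o1,rcond=None)[0]
    p,q=o1+d1*s[0],o2+d2*s[1]; return (p+q)/2,np.linalg.norm(p-q)
E
python3 - <<'E'
import cv2,numpy as np
t=cv2.imread('pics/top0.png')[155:250,200:295]; s=cv2.imread('pics/scene0.png')[160:230,205:310]
a=cv2.resize(t,None,fx=4,fy=4,interpolation=cv2.INTER_CUBIC)
b=cv2.resize(s,None,fx=4,fy=4,interpolation=cv2.INTER_CUBIC)
o=np.zeros((380,800,3),np.uint8); o[:380,:380]=a; o[:280,380:800]=b
cv2.imwrite('pics/crop.png',o)
E
```

```text
(no output)
```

View pics/crop.png

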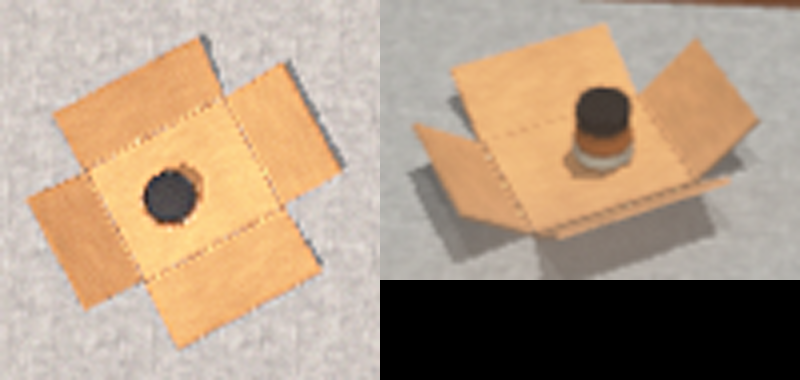

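Hinge corners in the crop's left (top) view: (90,172), (222,97), (282,210), (147,282). Free-edge corners are far (54,113)/(203,37), right (288,62)/(343,168), near (321,270)/(180,348) and left (28,198)/(85,308). Next I compute the carton pose and fold angles.

```bash
cat > m.py <<'E'
from h import *
def T(p,z): return plane('top',200+(p[0]-1.5)/4,155+(p[1]-1.5)/4,z)
H=np.array([T(p,.004) for p in[(90,172),(222,97),(282,210),(147,282)]])[:,:2] #TL TR BR BL
c=H.mean(0); ex=(H[0]+H[1]-H[2]-H[3]); ey=(H[0]+H[3]-H[1]-H[2])
print('c',c,'len',np.linalg.norm(ex)/2,np.linalg.norm(ey)/2)
yx=np.arctan2(ex[1],ex[0]);yy=np.arctan2(-ey[0],ey[1]);yaw=(yx+yy)/2;print('yaw',yx,yy)
X=np.array([np.cos(yaw),np.sin(yaw)]);Y=np.array([-X[1],X[0]])
for n,a,h,ps in[('far',X,.0555,[(54,113),(203,37)]),('right',-Y,.068,[(288,62),(343,168)]),('near',-X,.0555,[(321,270),(180,348)]),('left',Y,.068,[(28,198),(85,308)])]:
    best=[]
    for p in ps:
        th=np.linspace(.2,1.2,500)
        e=[abs((T(p,.003+.065*np.sin(t))[:2]-c)@a-h-.065*np.cos(t)) for t in th]; best.append(th[np.argmin(e)])
    r=h+.065*np.cos(np.mean(best))
    print(n,'th',best,'edge',c+a*r,'z',.003+.065*np.sin(np.mean(best)),'up-edge',c+a*h,'dir',a)
j=T((170,197),.05)[:2]-c; print('jar off',X@j,Y@j)
E
python3 m.py
```

```text
c [0.545  0.0035] len 0.10591858983217974 0.12809733829214345
yaw 0.48480229070857894 0.5067319206251167
far th [np.float64(0.7230460921843687), np.float64(0.7831663326653306)] edge [0.6355 0.0525] z 0.04745403618578068 up-edge [0.5938 0.0299] dir [0.8796 0.4757]
right th [np.float64(0.5386773547094188), np.float64(0.6108216432865732)] edge [ 0.6033 -0.1043] z 0.03833559608216234 up-edge [ 0.5773 -0.0563] dir [ 0.4757 -0.8796]Traceback (most recent call last):
  File "m.py", line 12, in <module>
    e=[abs((T(p,.003+.065*np.sin(t))[:2]-c)@a-h-.065*np.cos(t)) for t in th]; best.append(th[np.argmin(e)])
            ~^^^^^^^^^^^^^^^^^^^^^^^
  File "m.py", line 2, in T
    def T(p,z): return plane('top',200+(p[0]-1.5)/4,155+(p[1]-1.5)/4,z)
                       ~~~~~^^^^^^^^^^^^^^^^^^^^^^^^^^^^^^^^^^^^^^^^^^^
  File "h.py", line 8, in plane
    o,d=ray(n,u,v); return o+d*(z-o[2])/d[2]
        ~~~^^^^^^^
  File "h.py", line 5, in ray
    c=c or robot.camera_info(n); K,P=c['mtx'],c['pose']
           ~~~~~~~~~~~~~~~~~^^^
ValueError: time passes only in moves, steps and waits
```

```bash
sed -i "s/    c=c or robot.camera_info(n)/    c=c or info(n)/; s/^def ray/from functools import lru_cache\n@lru_cache\ndef info(n): return robot.camera_info(n)\ndef ray/" h.py
cat >> m.py <<'E'
print('tool x yaw target', yaw+np.pi/2)
for n,a,h,half,t0 in[('far',X,.0555,.0135,.75),('right',-Y,.068,.010,.57),('near',-X,.0555,.0135,TH['near']),('left',Y,.068,.010,TH['left'])]:
    print(n)
    for t in [None]+list(np.linspace(t0,1.56,6)):
        u=t or t0
        r=h+.065*np.cos(u)+.002*np.sin(u)+half+(0.015 if t is None else 0)
        print(t and round(t,2), c+a*r, 'refl',np.hypot(*(c+a*r)))
E
sed -i "s/^for n,a,h,ps/TH={}\nfor n,a,h,ps/; s/^    r=h+.065\*np.cos(np.mean(best))/    TH[n]=np.mean(best);r=h+.065*np.cos(TH[n])/" m.py
python3 m.py
```

```text
c [0.545  0.0035] len 0.10591858983217974 0.12809733829214345
yaw 0.48480229070857894 0.5067319206251167
far th [np.float64(0.7230460921843687), np.float64(0.7831663326653306)] edge [0.6355 0.0525] z 0.04745403618578068 up-edge [0.5938 0.0299] dir [0.8796 0.4757]
right th [np.float64(0.5386773547094188), np.float64(0.6108216432865732)] edge [ 0.6033 -0.1043] z 0.03833559608216234 up-edge [ 0.5773 -0.0563] dir [ 0.4757 -0.8796]
near th [np.float64(0.512625250501002), np.float64(0.4745490981963928)] edge [ 0.4458 -0.0501] z 0.033796215789255485 up-edge [ 0.4962 -0.0229] dir [-0.8796 -0.4757]
left th [np.float64(0.7050100200400802), np.float64(0.6769539078156313)] edge [0.4888 0.1074] z 0.0444241237133762 up-edge [0.5126 0.0633] dir [-0.4757  0.8796]
jar off -0.001422497618053499 0.015423000861206487
tool x yaw target 2.0665634324617446
far
None [0.6619 0.0667] refl 0.6652644215141156
0.75 [0.6487 0.0596] refl 0.6514466075516697
0.91 [0.6421 0.056 ] refl 0.6445108726849391
1.07 [0.6345 0.0519] refl 0.6365971473238757
1.24 [0.6261 0.0474] refl 0.6279195737351749
1.4 [0.6172 0.0426] refl 
[... 352 characters left out ...]
6 [ 0.5834 -0.0675] refl 0.5872666770045558
near
None [ 0.4199 -0.0641] refl 0.4247856042733297
0.49 [ 0.4331 -0.057 ] refl 0.43684495276429497
0.71 [ 0.4397 -0.0534] refl 0.44291286553730397
0.92 [ 0.4483 -0.0488] refl 0.45091271546343303
1.13 [ 0.4585 -0.0433] refl 0.4605222487594512
1.35 [ 0.4699 -0.0371] refl 0.4713381696355408
1.56 [ 0.4819 -0.0306] refl 0.4828888199864109
left
None [0.4763 0.1305] refl 0.4938660682298856
0.69 [0.4834 0.1173] refl 0.49747623189978346
0.86 [0.4871 0.1106] refl 0.4994864464534984
1.04 [0.4914 0.1027] refl 0.5019805854438558
1.21 [0.4961 0.0938] refl 0.5049393890583077
1.39 [0.5013 0.0843] refl 0.508318884928993
1.56 [0.5066 0.0745] refl 0.5120463170126266
```

Call:
carry_out:
  increments: [0,0.028,-0.043,-0.01,0,0,-0.075,0,0.056,-0.086,-0.02,0,0,-0.15,0,0.085,-0.129,-0.03,0,0,-0.225,0,0.113,-0.172,-0.04,0,0,-0.3,0,0.141,-0.216,-0.05,0,0,-0.375,0,0.169,-0.259,-0.06,0,0,-0.45,0,0.197,-0.302,-0.07,0,0,-0.525,0,0.226,-0.345,-0.08,0,0,-0.6,0,0.254,-0.388,-0.09,0,0,-0.675,0,0.282,-0.431,-0.1,0,0,-0.75,0,0.282,-0.431,-0.1,0,0,-0.75,0,0.282,-0.431,-0.1,0,0,-0.75]

```text
time_s: 1.6
tcp_pos: [0.4728, 0.1377, 0.1224]
tool_rot: [-0.001, 0.512, 0.859, -0.0]
wrist_force: [0.3, 0.2, -0.7]
opening: 0.006
gripper_force: 0.0
```

Call:
carry_out:
  increments: [0,0,0,-0.04,0,0,0,0,0,0,-0.08,0,0,0,0,0,0,-0.112,0,0,0,0,0.005,-0.01,-0.112,0,0,0,0,0.0105,-0.0195,-0.112,0,0,0,0,0.014,-0.026,-0.105,0,0,0,0,0.0185,-0.034,-0.096,0,0,0,0,0.023,-0.043,-0.087,0,0,0,0,0.028,-0.0525,-0.079,0,0,0,0,0.031,-0.058,-0.075,0,0,0,0,0.0335,-0.0625,-0.073,0,0,0,0,0.0335,-0.0625,-0.073,0,0,0]

```text
time_s: 3.1
tcp_pos: [0.5062, 0.0764, 0.0494]
tool_rot: [-0.001, 0.513, 0.859, 0.001]
wrist_force: [-1.5, 8.0, 1.5]
opening: 0.005
gripper_force: 3.8
```

```bash
python3 - <<'E'
from h import *
t=robot.snapshot('top')[155:250,200:295,::-1]; s=robot.snapshot('scene')[160:230,205:310,::-1]
a=cv2.resize(t,None,fx=4,fy=4,interpolation=cv2.INTER_CUBIC)
b=cv2.resize(s,None,fx=4,fy=4,interpolation=cv2.INTER_CUBIC)
o=np.zeros((380,800,3),np.uint8); o[:380,:380]=a; o[:280,380:800]=b
cv2.imwrite('pics/left.png',o)
E
```

```text
(no output)
```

View pics/left.png

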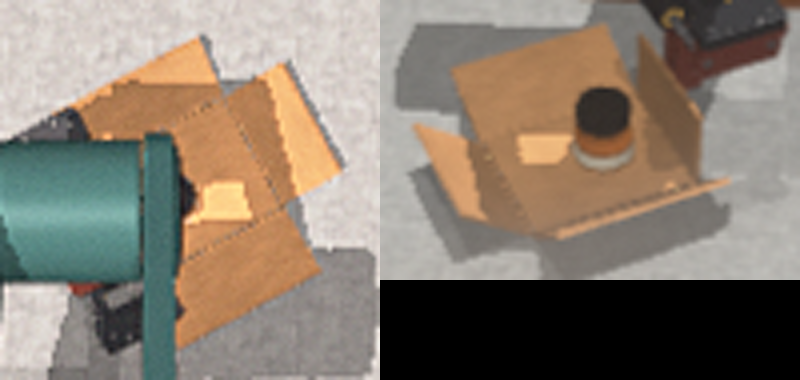

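The left side now stands upright at about (660,100) in the right-hand view; the jar is undisturbed. Next is near.

Call:
carry_out:
  increments: [0,-0.014,0.026,0,0,0,0,0,-0.014,0.026,0.035,0,0,0,0,-0.014,0.026,0.07,0,0,0,0,-0.032,-0.015,0.07,0,0,0,0,-0.05,-0.057,0.07,0,0,0,0,-0.069,-0.1,0.07,0,0,0,0,-0.088,-0.141,0.07,0,0,0,0,-0.088,-0.141,0.07,0,0,0,0,-0.088,-0.141,0.035,0,0,0,0,-0.088,-0.141,-0.005,0,0,0,0,-0.088,-0.141,-0.039,0,0,0,0,-0.088,-0.141,-0.039,0,0,0]

```text
time_s: 4.7
tcp_pos: [0.4175, -0.0646, 0.0089]
tool_rot: [-0.003, 0.512, 0.859, -0.001]
wrist_force: [-0.3, -0.4, 0.0]
opening: 0.006
gripper_force: 0.0
```

Call:
carry_out:
  increments: [0,0.008,0.0045,0,0,0,0,0,0.015,0.009,0,0,0,0,0,0.018,0.0107,0.006,0,0,0,0,0.0215,0.0125,0.012,0,0,0,0,0.03,0.017,0.023,0,0,0,0,0.035,0.02,0.027,0,0,0,0,0.0405,0.0225,0.03,0,0,0,0,0.046,0.026,0.033,0,0,0,0,0.052,0.029,0.035,0,0,0,0,0.058,0.032,0.037,0,0,0,0,0.064,0.0355,0.039,0,0,0,0,0.064,0.0355,0.039,0,0,0]

```text
time_s: 6.2
tcp_pos: [0.484, -0.0302, 0.0497]
tool_rot: [0.0, 0.512, 0.859, 0.0]
wrist_force: [-0.9, -0.6, 0.8]
opening: 0.007
gripper_force: 0.0
```

Call:
carry_out:
  increments: [0,0.002,0.001,0,0,0,0,0,0.004,0.002,0,0,0,0,0,0.004,0.002,0,0,0,0]

```text
time_s: 6.58
tcp_pos: [0.4871, -0.0284, 0.0496]
tool_rot: [-0.0, 0.512, 0.859, -0.0]
wrist_force: [1.3, 0.2, -0.6]
opening: 0.006
gripper_force: 0.0
```

```bash
python3 - <<'E'
from h import *
t=robot.snapshot('top')[155:250,200:295,::-1]; s=robot.snapshot('scene')[160:230,205:310,::-1]
a=cv2.resize(t,None,fx=4,fy=4,interpolation=cv2.INTER_CUBIC)
b=cv2.resize(s,None,fx=4,fy=4,interpolation=cv2.INTER_CUBIC)
o=np.zeros((380,800,3),np.uint8); o[:380,:380]=a; o[:280,380:800]=b
cv2.imwrite('pics/near.png',o)
E
```

```text
(no output)
```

View pics/near.png

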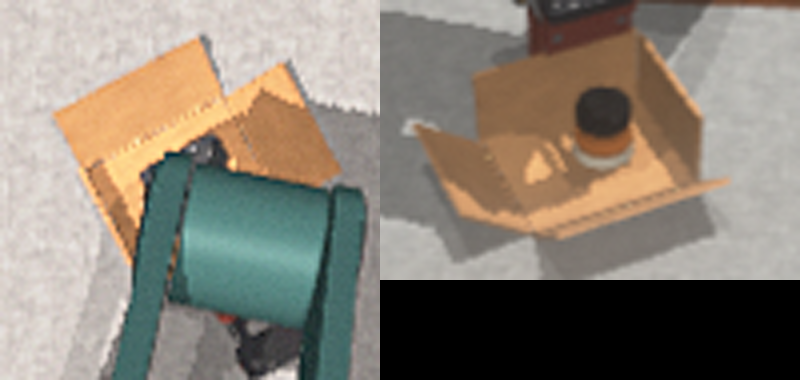

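Near looks upright, its top edge running from (473,75) to (638,33) in the right-hand view; I'll press until the stop is felt.

Call:
carry_out:
  increments: [0,0.002,0.001,0,0,0,0,0,0.0035,0.002,0,0,0,0,0,0.0035,0.002,0,0,0,0]

```text
time_s: 7.05
tcp_pos: [0.4902, -0.0266, 0.0496]
tool_rot: [-0.0, 0.512, 0.859, -0.0]
wrist_force: [-1.9, -3.0, 1.7]
opening: 0.002
gripper_force: 1.4
```

Call:
carry_out:
  increments: [0,-0.013,-0.007,0,0,0,0,0,-0.026,-0.014,0,0,0,0,0,-0.026,-0.014,0.035,0,0,0,0,-0.026,-0.014,0.07,0,0,0,0,0.012,-0.036,0.07,0,0,0,0,0.05,-0.058,0.07,0,0,0,0,0.09,-0.082,0.07,0,0,0,0,0.128,-0.1045,0.07,0,0,0,0,0.128,-0.1045,0.035,0,0,0,0,0.128,-0.1045,0,0,0,0,0,0.128,-0.1045,-0.039,0,0,0,0,0.128,-0.1045,-0.039,0,0,0]

```text
time_s: 8.55
tcp_pos: [0.6147, -0.1304, 0.0078]
tool_rot: [-0.004, 0.512, 0.859, -0.001]
wrist_force: [0.2, 0.1, 0.8]
opening: 0.007
gripper_force: 0.0
```

Call:
carry_out:
  increments: [0,-0.004,0.008,0,0,0,0,0,-0.0075,0.016,0,0,0,0,0,-0.009,0.019,0.006,0,0,0,0,-0.011,0.0225,0.011,0,0,0,0,-0.0155,0.031,0.021,0,0,0,0,-0.018,0.036,0.025,0,0,0,0,-0.021,0.0405,0.028,0,0,0,0,-0.024,0.046,0.03,0,0,0,0,-0.0265,0.051,0.033,0,0,0,0,-0.03,0.057,0.035,0,0,0,0,-0.0325,0.0625,0.038,0,0,0,0,-0.0325,0.0625,0.038,0,0,0]

```text
time_s: 10.05
tcp_pos: [0.5856, -0.0678, 0.0487]
tool_rot: [-0.0, 0.512, 0.859, -0.0]
wrist_force: [0.2, 0.3, -0.3]
opening: 0.009
gripper_force: 0.0
```

Press on in small steps until the stop is felt.

Call:
carry_out:
  increments: [0,-0.001,0.002,0,0,0,0,0,-0.002,0.0035,0,0,0,0,0,-0.002,0.0035,0,0,0,0]

```text
time_s: 10.42
tcp_pos: [0.5846, -0.0656, 0.0487]
tool_rot: [0.001, 0.512, 0.859, -0.0]
wrist_force: [1.5, -3.6, -2.0]
opening: 0.005
gripper_force: 2.0
```

Call:
carry_out:
  increments: [0,0.007,-0.013,0,0,0,0,0,0.014,-0.026,0,0,0,0,0,0.014,-0.026,0.035,0,0,0,0,0.014,-0.026,0.07,0,0,0,0,0.03,0.014,0.07,0,0,0,0,0.047,0.054,0.07,0,0,0,0,0.064,0.094,0.07,0,0,0,0,0.08,0.133,0.07,0,0,0,0,0.08,0.133,0.035,0,0,0,0,0.08,0.133,0,0,0,0,0,0.08,0.133,-0.039,0,0,0,0,0.08,0.133,-0.039,0,0,0]

```text
time_s: 11.92
tcp_pos: [0.6613, 0.0675, 0.0065]
tool_rot: [-0.003, 0.512, 0.859, -0.002]
wrist_force: [-1.1, -0.0, 1.1]
opening: 0.007
gripper_force: 0.0
```

Call:
carry_out:
  increments: [0,-0.008,-0.004,0,0,0,0,0,-0.015,-0.0085,0,0,0,0,0,-0.0185,-0.01,0.005,0,0,0,0,-0.022,-0.012,0.01,0,0,0,0,-0.0295,-0.016,0.019,0,0,0,0,-0.034,-0.018,0.023,0,0,0,0,-0.038,-0.0205,0.027,0,0,0,0,-0.0425,-0.023,0.03,0,0,0,0,-0.047,-0.0255,0.033,0,0,0,0,-0.052,-0.028,0.036,0,0,0,0,-0.056,-0.0305,0.038,0,0,0,0,-0.056,-0.0305,0.038,0,0,0]

```text
time_s: 13.42
tcp_pos: [0.6076, 0.0374, 0.0478]
tool_rot: [-0.0, 0.512, 0.859, -0.0]
wrist_force: [-0.2, 0.5, -0.6]
opening: 0.002
gripper_force: 0.0
```

Call:
carry_out:
  increments: [0,-0.002,-0.001,0,0,0,0,0,-0.0035,-0.002,0,0,0,0,0,-0.0035,-0.002,0,0,0,0]

```text
time_s: 13.8
tcp_pos: [0.6072, 0.0369, 0.0478]
tool_rot: [0.002, 0.512, 0.859, 0.002]
wrist_force: [6.4, 5.9, -4.7]
opening: 0.008
gripper_force: 4.3
```

At the stop. Retreat and check.

Call:
carry_out:
  increments: [0,0.015,0.008,0,0,0,0,0,0.03,0.016,0,0,0,0,0,0.03,0.016,0.04,0,0,0,0,0.03,0.016,0.09,0,0,0,0,0.01,0.066,0.13,0,0,0,0,-0.01,0.116,0.15,0,0,0,0,-0.03,0.166,0.15,0,0,0,0,-0.05,0.216,0.15,0,0,0,0,-0.07,0.266,0.15,0,0,0,0,-0.07,0.266,0.15,0,0,0]

```text
time_s: 15.05
tcp_pos: [0.5331, 0.3053, 0.1977]
tool_rot: [-0.0, 0.51, 0.86, 0.0]
wrist_force: [0.3, -1.1, 0.5]
opening: 0.003
gripper_force: 0.0
```

```bash
python3 - <<'E'
from h import *
t=robot.snapshot('top')[155:250,200:295,::-1]; s=robot.snapshot('scene')[160:230,205:310,::-1]
a=cv2.resize(t,None,fx=4,fy=4,interpolation=cv2.INTER_CUBIC)
b=cv2.resize(s,None,fx=4,fy=4,interpolation=cv2.INTER_CUBIC)
o=np.zeros((380,800,3),np.uint8); o[:380,:380]=a; o[:280,380:800]=b
cv2.imwrite('pics/end.png',o)
# expected upright edge corners in crop px
c=np.array([.545,.0035]);X=np.array([.8796,.4757]);Y=np.array([-X[1],X[0]])
for n,ox,oy in(('top',200,155),('scene',205,160)):
    i=info(n);Pi=np.linalg.inv(i['pose'])
    for th in(1.57,1.4):
        e=.065*np.cos(th);z=.003+.065*np.sin(th)
        for nm,xy in(('far',[(.0555+e,.067),(.0555+e,-.067)]),('near',[(-.0555-e,.067),(-.0555-e,-.067)]),('left',[(.0515,.068+e),(-.0515,.068+e)]),('right',[(.0515,-.068-e),(-.0515,-.068-e)])):
            r=[]
            for x,y in xy:
                q=Pi@[*(c+x*X+y*Y),z,1]; p=i['mtx']@(q[:3]*[1,-1,-1]); p=p/p[2]
                r.append((4*(p[:2]-[ox,oy])+1.5+[380*(n=='scene'),0]).round(0))
            print(n,th,nm,*r)
E
```

```text
top 1.57 far [ 80. 164.] [227.  85.]
top 1.57 near [145. 286.] [292. 206.]
top 1.57 left [ 81. 169.] [142. 282.]
top 1.57 right [230.  89.] [291. 201.]
top 1.4 far [ 73. 152.] [220.  74.]
top 1.4 near [152. 298.] [299. 219.]
top 1.4 left [ 69. 175.] [130. 288.]
top 1.4 right [242.  83.] [303. 195.]
scene 1.57 far [698. 118.] [527. 172.]
scene 1.57 near [632.  28.] [470.  76.]
scene 1.57 left [696. 114.] [635.  31.]
scene 1.57 right [523. 168.] [470.  80.]
scene 1.4 far [704. 128.] [533. 183.]
scene 1.4 near [626.  21.] [465.  68.]
scene 1.4 left [710. 110.] [648.  28.]
scene 1.4 right [509. 174.] [457.  85.]
```

View pics/end.png

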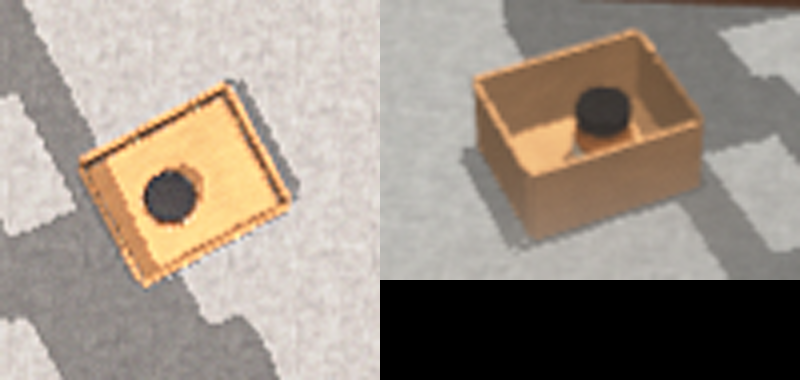

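The box is closed: its rim corners at (80,160), (230,85), (291,205) and (145,285) match the predicted upright positions. The jar is unmoved at (170,197). Handing in.

```bash
python3 -c "
from station import robot; print(robot.hand_in())"
```

```text
the job is handed in; nothing more can be done
None
```

I folded all four sides of the carton upright, with the jar still standing inside, and handed the job in at about 15 s; the hand-in returned no verdict, but the last pictures show the rim where upright sides should be and the arm stayed clear of the pen pot, notebooks and stapler.

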